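# Issue the orange sizing plate from the keyhole board

## Task

Issue the orange bearing-sizing plate: push the red catch on its left up the slope out of its way, slide the plate along its keyhole slots to the robot's left until the stud heads stand in the wide ends, lift it off the sloping board and lay it gently, flat and handle up, in the grey tray. Let go, then push the tray fully home along its runners, away from the robot. Left is as the robot sees it. Leave the blue plate with its own catch, the carton, the bearing and the tin alone.

Things in the scene. Friction and masses are not known exactly. Their poses are not given: they have to be found in the camera images.
- board: grey fixed board, face sloping 22 deg up away from the robot, 155 x 360 mm. Origin on the face, 75 mm above the bench; x up the slope, y to the robot's left along the board, z straight out of the face. Face spans x -60..+95 mm, y -180..+180 mm. It has two alike places, left and right; one holds the orange, one the blue plate. Position and yaw vary. A lip 5 mm high (x -57..-51 mm) runs along its lower edge.
- left_place (a point): point on the board's face below the plate centre in the left place (board y = +70 mm). Axes as the board's. Two fixed studs stand at x +33.5 mm, y +42 and -24 mm from it: shank 8 mm across, brass head 16 mm across, underside 8 mm and top 12 mm above the face. The catch slides at y +77.5 mm; a black rubber stop, 9 mm high, x -40..+10 mm, halts the plate 23 mm left of the place.
- right_place (a point): the same for the right place (board y = -105 mm)
- orange_plate: loose plate, 0.24 to 0.43 kg, 100 (x) x 132 (y) x 5 mm, origin centre of its underside, z out of its face. Hung, it lies on the board's face, axes parallel to the board's, its origin within 2 mm of a place. As it slides it may sag 1 mm down the slope onto the lip and then stays put; pushing it takes 2 to 4 N. Two keyhole slots near its upper edge, see orange_wide_end.
- orange_wide_end (a point): centre of the wide end (28 mm across) of one keyhole, at plate x +32, y +20 mm; the other is 66 mm to its right. The 11 mm slots run 29 mm from it to the plate's +y. Sliding the plate about 22 mm to board +y from its place (17.5 to 26.5 mm will do; pushing to the rubber stop gives 23) puts the stud heads in the wide ends; it then lifts off straight out of the face.
- orange_handle (a point): centre of the black handle bar of the orange plate, at plate x -15, y 0, z +33 mm. Bar 56 mm long along plate x, 14 mm wide along y, 12 mm high, on two posts; its centre is 28 mm above the plate's upper face. Axes as the plate's.
- blue_handle (a point): the same point of the blue plate, same shape, hung in the other place; to be left alone
- catch_left (a joint): slide of the catch of the left place, m: 0 to 0.006 at the start (blocking the plate after 2.5 mm), 0.040 at the upper end; above 0.028 it is clear of the plate. Grows as the catch moves up the slope (board +x). Stiff, about 1.5 N, stays where it is left.
- catch_right (a joint): the same for the right place
- catch_left_knob (a point): centre of the red square knob of the left catch, 12 by 12 mm and 30 mm high along board z (its top 37 mm above the face, its foot 7 mm); the steel slide below it is 25 mm (x) by 18 mm (y) and 7 mm high. Axes as the board's.
- catch_right_knob (a point): the same for the right catch
- tray_in (a point): centre of the inner floor of the open grey tray, 22 mm above the bench; tray outside 182 mm (x) by 212 mm (y) by 34 mm high, walls 5 mm, inside 172 by 202 mm, rim 29 mm above this point. x points the way the tray slides home, roughly away from the robot, z up. The tray stands on a steel runner plate 8 mm high with two aluminium rails.
- tray_near_wall (a point): middle of the rim of the tray's wall nearest the robot, on its outer face, 51 mm above the bench; the place to push. Axes as tray_in.
- tray (a joint): travel of the tray along its runners, m: 0 to 0.02 at the start, 0.098 fully home against the rubber buffers; stiff, about 2.5 N, stays where it is left
- carton_mid (a point): centre of a cardboard parts carton, 70 by 100 by 55 mm high, loose bystander
- bearing_mid (a point): centre of a steel bearing lying flat, 72 mm across, 20 mm high, loose bystander on the bench in front of the board
- tin_mid (a point): centre of a closed tin, 60 mm across, 75 mm high, loose bystander
There are look-alikes about, which are no part of the job. Leave any turquoise look-alike of the orange_plate alone.

How it is judged:
By the outcome, as a careful person would: the job done as asked, in the order asked, and still so for the second after the job is handed in, with the robot touching nothing.
It also fails if it takes over 61 s, if anything falls off the work surface, if the arm or the gripper's body presses on something with over 40 N, if the wrist force passes 120 N, or if a joint passes its speed limit or range.

## Robot

A 6-joint arm with a two-finger parallel gripper is mounted at the origin on the work surface. World frame = base frame: x ahead of the robot, y to its left, z up, the work surface at z = 0. Lengths are in mm, angles in rad, forces in N, time in s.
With the tool pointing down it reaches from about 275 to 825 mm from the base axis. Payload 5.2 kg.
Tool frame: the origin (TCP) lies at the very end of the fingers, on their centre line; the grasp point (between the pads) lies 19 mm behind it; z points along the fingers, y is the line along which they close (so a half turn about z gives the same grasp; the last joint's range is limited). The gripper opens to 93 mm and grips with 3 to 60 N. Pads are 15 mm wide; open, the fingers measure 128 mm over their backs; the gripper's body (75 mm by 188 mm) begins 65 mm behind the grasp point.
Start: joints at [0.922, 0.259, 1.535, -0, 1.348, -0.203], TCP at [237.129, 496.261, 189.953] pointing down, gripper open.
Joint ranges: [-3.14, 3.14], [-0.91, 2.08], [0.19, 2.58], [-1.22, 4.36], [0.22, 2.71], [-3.12, 3.12]. Speed limits (rad/s): [2.57, 2.57, 3.14, 3.14, 3.14, 3.14].

## Interface

Orientations are given as [roll, pitch, yaw] about the fixed x, y, z axes, in that order (R = Rz(yaw) Ry(pitch) Rx(roll)).
In Python, from bench import robot gives the robot as it stands. The module is installed in compiled form; this text tells all that it offers. Calls block until the motion is done:
- robot.move_ptp(position, orientation): joint-space move of the TCP to a pose.
- robot.move_linear(position, ori=None, speed=150, f_stop=None): straight line of the TCP; ori=None keeps the orientation; speed is the mean speed in mm/s. With f_stop (N) it stops when the force on the tool has changed by that much, and returns True; else False.
- robot.move_j(angles): joint-space move.
- robot.move_gripper(opening): opening from 0.0 (shut) to 1.0 (fully open); the grip force is fixed at half the most; returns when the fingers have stopped.
- robot.sleep(seconds).
- robot.inverse_kinematics(position, orientation): joint angles nearest the present ones, or None.
- robot.get_image(name): name is "side" or "top"; returns a dict with "img" (420x560x3 uint8, blue, green, red), "fovy" (degrees; the focal length in pixels is half the picture's height over the tangent of half this angle, whatever the lens; pixels are square), "cx", "cy" (the principal point, pixels), "eye" and "orientation" of the camera in the world. Camera axes: x right, y down, z forward; pixel columns grow to the right and rows downward; lengths in mm; the calibration is good to about 2 mm. A picture is of the moment at which its call begins. There is no depth.
A pose or a line that the arm cannot do raises robot.MotionError and nothing moves.
- robot.hand_in(): hands the job in; it is judged then, once.
Readings, each from a call of its own:
- robot.current_t(): time.
- robot.current_qpos(): joint angles.
- robot.current_joint_vel(): joint speeds.
- robot.current_joint_efforts(): joint torques, N m.
- robot.current_tcp_pos(): TCP position.
- robot.current_eef_rot(): TCP orientation.
- robot.current_contact_force(): force on the tool from outside, world axes, zero at the start.
- robot.current_ft_torque(): the same for the moment, N m.
- robot.current_gripper_width(): opening from 0.0 (shut) to 1.0 (fully open).
- robot.current_finger_force(): force on a finger pad.
Only numpy, scipy, OpenCV 4.12 (cv2) and the standard library are available. Lean on these libraries where they do the work, as an engineer would, in place of code of your own. Each camera call takes 0.05 s, during which the arm holds its last target. There are 200 camera calls.

## Working session

There is one attempt and no reset: what is moved stays moved. The work goes in short steps, each a Python script; the robot and the scene stay as the last script left them, time stands still between calls to the robot, and variables do not carry over. Pictures are saved under pics/ and viewed, at most 10 in all, crops included, and the job is handed in when it is done.

```bash
mkdir -p pics; python3 - <<'E'
from bench import robot
import cv2
for n in("top","side"):
    d=robot.get_image(n); cv2.imwrite(f"pics/{n}0.png",d["img"]); print(n,{k:v for k,v in d.items() if k!="img"})
print(robot.current_t(),robot.current_eef_rot())
E
```

```text
top {'fovy': 47.60265035996228, 'cx': 282.23588853865857, 'cy': 209.15606503866334, 'eye': array([ 386.4798716 ,  131.36414883, 1487.33276331]), 'orientation': array([-3.02634235e+00, -9.99166822e-04, -1.58851120e+00])}
side {'fovy': 56.642465854603884, 'cx': 281.9418986552251, 'cy': 211.10903111203163, 'eye': array([ 407.5174986 , -689.32008339,  590.21883888]), 'orientation': array([-2.11965921,  0.00520359, -0.17425989])}
0.1 [-3.14003222e+00 -3.29455766e-04  2.69583556e+00]
```

View pics/top0.png

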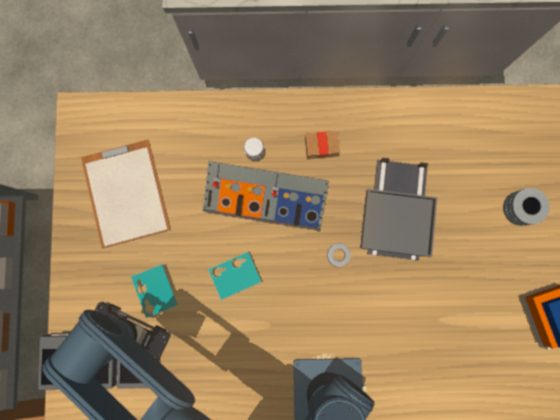

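View pics/side0.png

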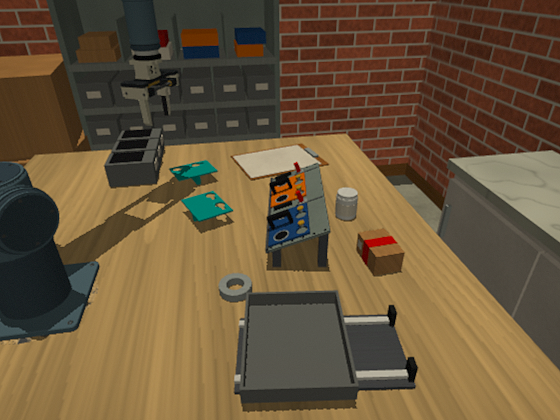

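Top view: the orange plate is in the left place (about 240,197), blue is on the right (300,207), and the tray is at (400,222). The side view agrees. I'll enlarge the board and the tray.

```bash
python3 - <<'E'
import cv2,numpy as np
t=cv2.imread("pics/top0.png");s=cv2.imread("pics/side0.png")
def crop(i,x,y,w,h,k):
    c=cv2.resize(i[y:y+h,x:x+w],None,fx=k,fy=k,interpolation=cv2.INTER_CUBIC)
    for a in range((x+9)//10*10,x+w,10):
        cv2.line(c,((a-x)*k,0),((a-x)*k,4),(255,255,255),1); 
        if a%20==0: cv2.putText(c,str(a),((a-x)*k,14),0,.35,(255,255,255),1)
    for b in range((y+9)//10*10,y+h,10):
        cv2.line(c,(0,(b-y)*k),(4,(b-y)*k),(255,255,255),1); cv2.putText(c,str(b),(5,(b-y)*k+4),0,.35,(255,255,255),1)
    return c
cv2.imwrite("pics/c1.png",crop(t,195,150,140,90,5)[:450])
a=crop(s,255,155,80,120,5); b=crop(t,355,150,90,120,4)
b=cv2.copyMakeBorder(b,0,600-b.shape[0],0,0,cv2.BORDER_CONSTANT)
cv2.imwrite("pics/c2.png",np.hstack([a,b]))
E
```

```text
(no output)
```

View pics/c1.png

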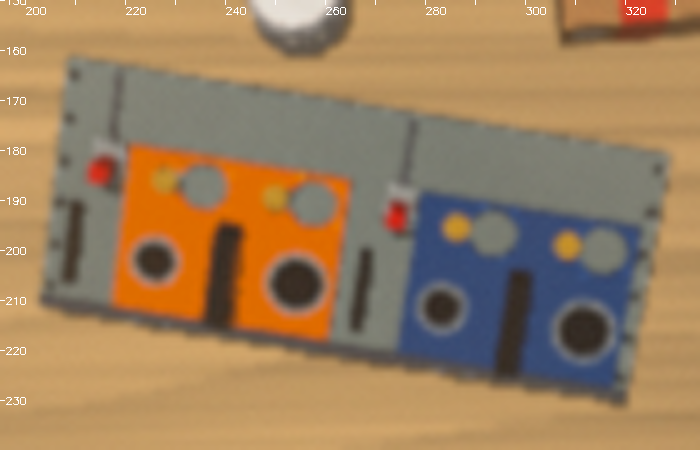

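View pics/c2.png

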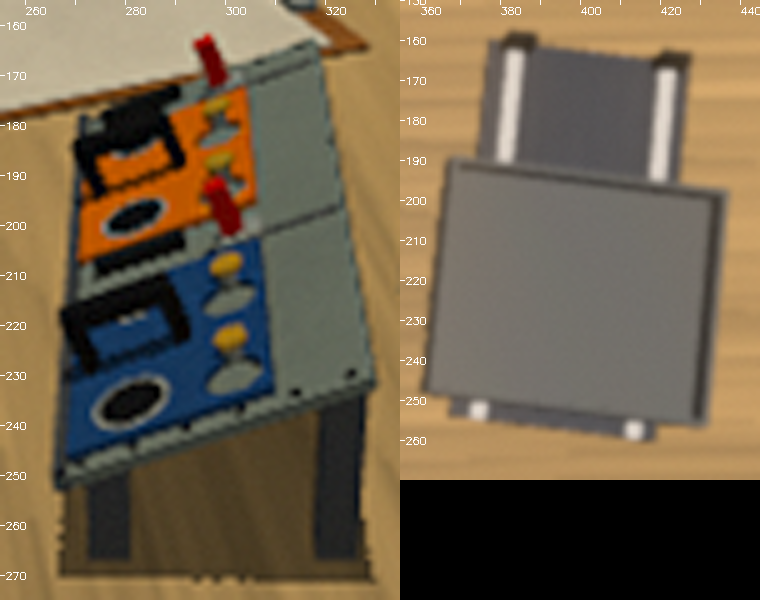

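The crops give the board corners, stud heads, handle and knob tops, and the tray rim corners. Next I fit the board and tray poses.

```bash
cat > h.py <<'E'
import numpy as np
from scipy.optimize import least_squares
from scipy.spatial.transform import Rotation as R
CAM={'top':(47.60265035996228,282.23588853865857,209.15606503866334,[386.4798716,131.36414883,1487.33276331],[-3.02634235,-9.99166822e-04,-1.58851120]),
'side':(56.642465854603884,281.9418986552251,211.10903111203163,[407.5174986,-689.32008339,590.21883888],[-2.11965921,0.00520359,-0.17425989])}
def proj(c,P):
    fy,cx,cy,e,o=CAM[c]; f=210/np.tan(np.radians(fy/2))
    p=R.from_euler('xyz',o).inv().apply(np.atleast_2d(P)-e)
    return np.c_[cx+f*p[:,0]/p[:,2],cy+f*p[:,1]/p[:,2]]
def board(b):  # b=x,y,yaw
    return R.from_euler('ZY',[b[2],-np.radians(22)]), np.array([b[0],b[1],75.])
def onboard(b,p): r,o=board(b); return r.apply(p)+o
E
cat > fit.py <<'E'
from h import *
T=[((95,180,0),(208.6,161.6)),((95,-180,0),(328.6,180.6)),((-60,180,0),(203.4,210)),((-60,-180,0),(320,230.4)),
((33.5,112,12),(228.2,186.2)),((33.5,46,12),(250,189.8)),((33.5,-63,12),(286.4,195.6)),((33.5,-129,12),(308.6,199.2))]
S=[((95,-180,0),(329.4,231.6)),((-60,-180,0),(267,252.4)),((95,180,0),(318.6,164)),((33.5,-63,12),(300.2,208)),((33.5,-129,12),(301,222)),((33.5,112,12),(298.4,176)),((33.5,46,12),(298.4,187))]
def res(b):
    return np.concatenate([(proj(c,onboard(b,np.array([a for a,_ in L])))-[q for _,q in L]).ravel() for c,L in(('top',T),('side',S))])
s=least_squares(res,[520,180,-.15],x_scale=[1,1,.01],loss='soft_l1'); b=s.x
print('board',b.round(4));print(res(b).reshape(-1,2).round(1).tolist())
def solve(obs,g):
    # point on board with known z
    return least_squares(lambda v:np.concatenate([proj(c,onboard(b,(v[0],v[1],z)))[0]-q for c,z,q in obs]),g)
for n,obs,g in(('handle',[('top',39,(239.8,205.2))],(-15,70)),('knob top',[('top',37,(214.6,184.6))],(30,147)),('knob side',[('side',22,(297.2,167.4))],(30,147))):
    k=solve(obs,g);print(n,k.x.round(1),k.cost.round(2))
tl=np.array([(91,106,0),(91,-106,0),(-91,106,0),(-91,-106,0)])
tp=np.array([(368,189.5),(436.75,197.5),(361,248),(431.5,256.25)])
f=lambda v:(proj('top',R.from_euler('z',v[2]).apply(tl)+[v[0],v[1],51])-tp).ravel()
t=least_squares(f,[480,-180,-.1],x_scale=[1,1,.01]);print('tray',t.x.round(4),f(t.x).round(1));
print('side tray corners',proj('side',R.from_euler('z',t.x[2]).apply(tl)+[t.x[0],t.x[1],51]).round(0).tolist())
E
python3 fit.py
```

```text
board [ 5.748942e+02  1.793007e+02 -1.814000e-01]
[[0.3, -1.2], [1.1, -0.5], [-0.1, 0.5], [0.6, -0.6], [0.3, -1.0], [0.5, -1.0], [0.5, -0.8], [0.5, -0.8], [-0.0, -1.5], [-2.7, -1.0], [-0.9, -2.1], [-0.8, -0.7], [-0.7, -0.0], [-0.9, -0.3], [-0.2, -0.5]]
handle [-13.8  67.8] 0.0
knob top [ 34.6 148.7] 0.0
knob side [ 37.4 144.1] 0.0
tray [ 5.055323e+02 -2.266829e+02 -1.410000e-01] [-0.4 -0.7  0.  -0.2  0.4  0.2  0.1  0.6]
side tray corners [[335.0, 289.0], [356.0, 385.0], [244.0, 292.0], [237.0, 389.0]]
```

```bash
cat >> h.py <<'E'
B=[574.9,179.3,-.1814]; TR=[505.5,-226.7,-.141]
def tool(s=1): # tool z = -board normal, y = s*board y
    m=board(B)[0].as_matrix(); z=-m[:,2]; y=s*m[:,1]
    return R.from_matrix(np.c_[np.cross(y,z),y,z]).as_euler('xyz')
def bp(x,y,z): return onboard(B,(x,y,z))
def inb(p): r,o=board(B); return r.inv().apply(np.array(p)-o)
E
python3 - <<'E'
from bench import robot; from h import *; import cv2
for s in(1,-1):print(s,robot.inverse_kinematics(bp(10,147,60),tool(s)))
q=[np.abs(np.array(robot.inverse_kinematics(bp(10,147,60),tool(s)))[5]) for s in(1,-1)]
o=tool(1 if q[0]<q[1] else -1)
robot.move_gripper(0)
robot.move_ptp(bp(5,147,90),o)
robot.move_linear(bp(5,147,17),speed=120,f_stop=8)
d=robot.get_image("side");cv2.imwrite("pics/s1.png",cv2.resize(d["img"][100:250,220:360],None,fx=4,fy=4,interpolation=2))
h=robot.move_linear(bp(85,147,17),speed=50,f_stop=8)
print(h,inb(robot.current_tcp_pos()).round(1),robot.current_contact_force())
p=inb(robot.current_tcp_pos())
robot.move_linear(bp(p[0]-4,147,17),speed=60)
robot.move_linear(bp(p[0]-4,147,100),speed=200)
robot.move_gripper(.45)
robot.move_ptp(bp(-12,69,100),o)
d=robot.get_image("side");i=d["img"][100:250,220:360];j=robot.get_image("top")["img"][140:250,190:330]
cv2.imwrite("pics/s2.png",np.vstack([cv2.resize(i,(373,400),interpolation=2)[:, :],]))
cv2.imwrite("pics/t2.png",cv2.resize(j,None,fx=5,fy=5,interpolation=2))
print(robot.current_t(),robot.current_gripper_width())
E
```

```text
1 [ 0.47619923  0.35641988  1.61459804 -0.30068481  0.88368259 -0.75518009]
-1 [ 0.47619923  0.35641988  1.61459804 -0.30068481  0.88368259  2.38641256]
False [ 84.6 147.1  17. ] [-0.17033497  0.09182093  0.31682273]
7.7583 0.4475555903974258
```

View pics/s2.png

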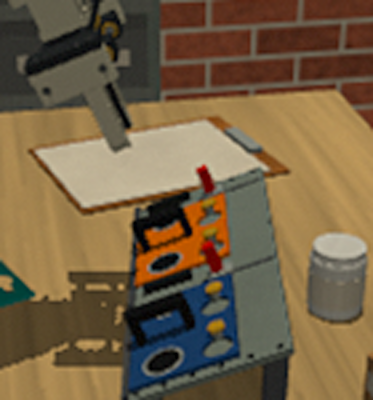

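The catch has not moved, and the fingers appear well off the board (tip about 263,152 in the full picture). I'll compare that with where they should project.

```bash
python3 - <<'E'
from bench import robot; from h import *; import cv2
p=robot.current_tcp_pos();print(p,bp(-12,69,100),robot.current_eef_rot(),proj('side',p),proj('top',p))
print(bp(33.5,112,12),proj('side',bp(33.5,112,12)), bp(0,0,0),bp(95,0,0))
E
```

```text
[541.13658003 256.57959957 164.45107009] [539.55841118 255.93325393 163.22310634] [3.14001418 0.38629758 2.95971502] [[270.59531729 160.46673423]] [[236.01765493 209.40892936]]
[621.23505679 284.66973915  98.67552713] [[297.49929616 175.66445399]] [574.9 179.3  75. ] [661.53721677 163.40932602 110.58762637]
```

View pics/t2.png

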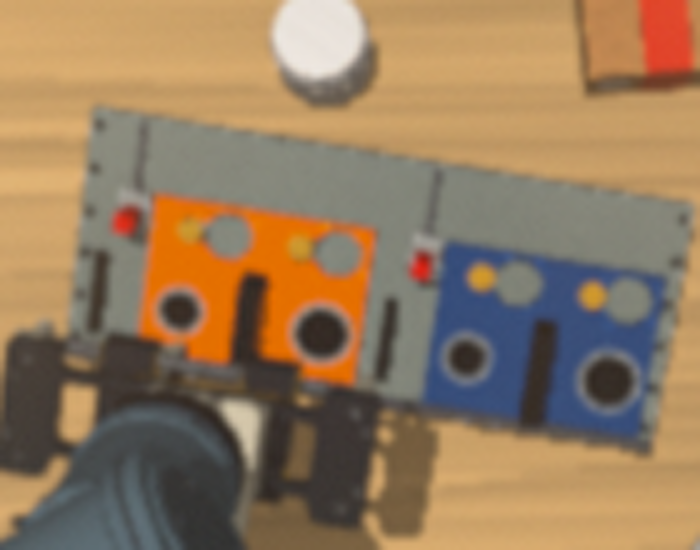

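View pics/s1.png

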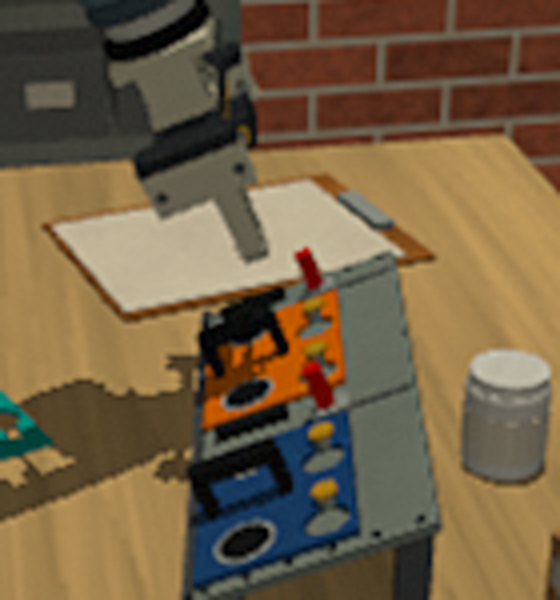

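```bash
python3 - <<'E'
from h import *
p=[237.129,496.261,189.953]
print('start',proj('side',p),proj('top',p))
for q in((5,147,17),(85,147,17),(35,147,37),(35,147,7)):print(q,bp(*q).round(),proj('side',bp(*q)).round(1))
import cv2
from bench import robot
i=robot.get_image('side')["img"];t=robot.get_image('top')["img"]
p=robot.current_tcp_pos();rot=R.from_euler('xyz',robot.current_eef_rot())
out=[]
for c,im,(x,y,w,h) in(('side',i,(220,100,100,150)),('top',t,(190,160,100,150))):
    o=cv2.resize(im[y:y+h,x:x+w],None,fx=4,fy=4,interpolation=2)
    for v,col in(((0,0,0),(255,0,255)),((0,0,-84),(255,255,0)),((0,30,0),(0,255,0)),((0,-30,0),(0,255,0))):
        u=(proj(c,p+rot.apply(v))[0]-(x,y))*4
        cv2.circle(o,tuple(int(a) for a in u),4,col,2)
    out.append(o)
cv2.imwrite("pics/chk.png",np.hstack(out));print(p,robot.current_contact_force())
E
```

```text
start [[159.41581003 128.39719178]] [[146.02227367 323.04221739]]
(5, 147, 17) [600. 324.  93.] [[287.5 172.2]]
(85, 147, 17) [673. 311. 123.] [[313.2 162.8]]
(35, 147, 37) [620. 321. 122.] [[294.5 162.9]]
(35, 147, 7) [631. 319.  95.] [[298.3 171.6]]
[540.99911128 256.56834647 163.97456013] [ 0.36439505 -0.86304375  0.52812996]
```

View pics/chk.png

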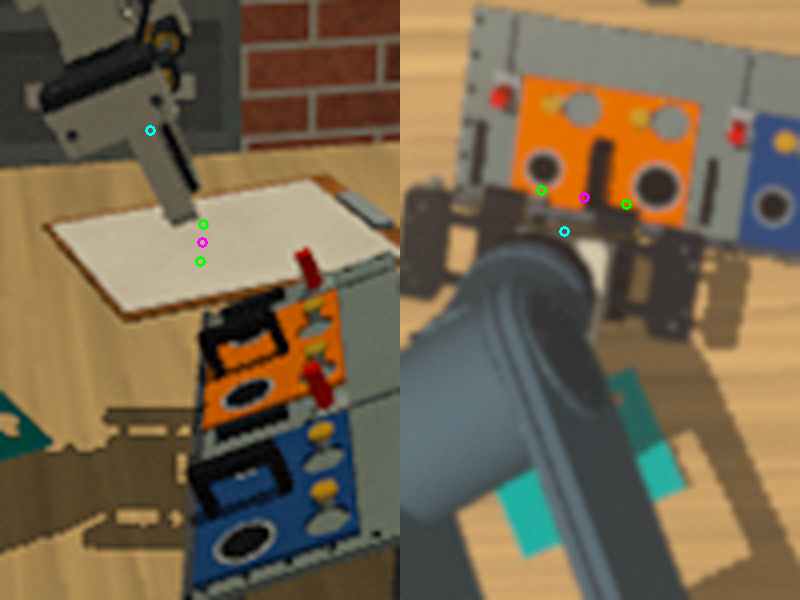

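The real fingertips sit about 30 mm short of the reported TCP along the tool axis. The first stroke passed above the knob without touching it. I'll measure the offset by touching the bare upper board face.

```bash
python3 - <<'E'
from bench import robot; from h import *; import cv2
o=tool(1) if abs(robot.current_qpos()[5])<1.5 else tool(-1)
robot.move_gripper(0)
robot.move_ptp(bp(72,60,60),o)
robot.move_linear(bp(72,60,20),speed=100,f_stop=5)
print(inb(robot.current_tcp_pos()).round(1))
h=robot.move_linear(bp(72,60,-45),speed=30,f_stop=4)
p=robot.current_tcp_pos();print(h,inb(p).round(1),robot.current_contact_force(),robot.current_t(),robot.current_gripper_width())
c=[]
for n in('side','top'):
    im=robot.get_image(n)["img"]; u=proj(n,p)[0]; x,y=int(u[0])-50,int(u[1])-60
    k=cv2.resize(im[y:y+120,x:x+100],None,fx=4,fy=4,interpolation=2); cv2.circle(k,tuple(int(a) for a in (u-(x,y))*4),4,(255,0,255),1); c.append(k)
cv2.imwrite("pics/touch.png",np.hstack(c))
robot.move_linear(bp(72,60,60),speed=150)
E
```

```text
[71.5 60.2 20.1]
True [ 71.9  59.9 -28.1] [-2.28868117 -0.37545035  3.7256309 ] 11.1417 0.0035492253971112645
```

View pics/touch.png

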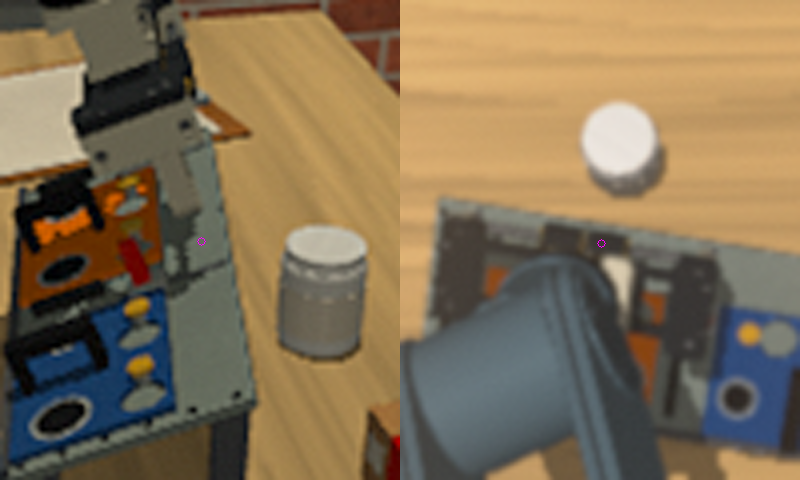

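```bash
sed -i 's/^def bp.*/L=28.\ndef bp(x,y,z): return onboard(B,(x,y,z-L))  # true tip is L short of reported TCP/; s/return r.inv().apply(np.array(p)-o)/return r.inv().apply(np.array(p)-o)+[0,0,L]/' h.py
python3 - <<'E'
from bench import robot; from h import *; import cv2
print(proj('side',bp(72,60,28+0))-proj('side',bp(72,60,0)))
o=tool(1) if abs(robot.current_qpos()[5])<1.5 else tool(-1)
robot.move_ptp(bp(5,147,60),o)
print(robot.move_linear(bp(5,147,17),speed=100,f_stop=8))
robot.get_image("side")
h=robot.move_linear(bp(90,147,17),speed=45,f_stop=7)
p=inb(robot.current_tcp_pos());print(h,p.round(1),robot.current_contact_force())
robot.move_linear(bp(p[0]-5,147,17),speed=60)
robot.move_linear(bp(p[0]-5,147,75),speed=200)
robot.move_gripper(.45)
robot.move_ptp(bp(-40,69,85),o)
i=robot.get_image("side")["img"][130:250,230:350]
cv2.imwrite("pics/s3.png",cv2.resize(i,None,fx=5,fy=5,interpolation=2))
print(robot.current_t())
E
```

```text
[[-3.47002381 -8.38981123]]
False
True [ 59.3 146.7  16.4] [ 0.65365504 -0.85814559  0.39239311]
16.475
```

View pics/s3.png

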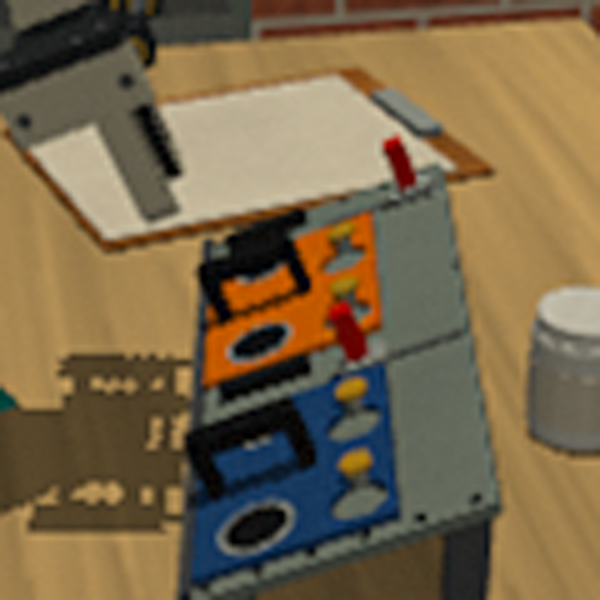

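The left catch is now near the top of its travel (knob at 400,160 in the crop), clear of the plate. Next: grip the handle, slide and lift, with force and numeric image checks.

```bash
cat >> h.py <<'E'
import cv2
def orange(im,c):
    h=cv2.cvtColor(im,cv2.COLOR_BGR2HSV); m=cv2.inRange(h,(7,200,120),(18,255,255)); n,_,s,ce=cv2.connectedComponentsWithStats(m); 
    return [(s[k].tolist(),ce[k].round(1).tolist()) for k in range(1,n) if s[k][4]>40]
E
python3 - <<'E'
from bench import robot; from h import *
o=tool(1) if abs(robot.current_qpos()[5])<1.5 else tool(-1)
im=robot.get_image("top")["img"];h=cv2.cvtColor(im,cv2.COLOR_BGR2HSV)
m=(cv2.inRange(h,(0,170,90),(5,255,255))|cv2.inRange(h,(174,170,90),(180,255,255)));m[:,:195]=0;m[:,290:]=0
n,_,s,ce=cv2.connectedComponentsWithStats(m);print([(s[k][4],ce[k].round(1)) for k in range(1,n)])
robot.move_linear(bp(-10,69,75),o,speed=150)
print('down',robot.move_linear(bp(-10,69,14.5),speed=100,f_stop=6),inb(robot.current_tcp_pos()).round(1))
robot.move_gripper(0)
print('grip',robot.current_gripper_width()*93,robot.current_finger_force(),robot.current_contact_force().round(1),robot.current_t())
hit=robot.move_linear(bp(-10,69+29,14.5),speed=25,f_stop=9)
p=inb(robot.current_tcp_pos());print('slide',hit,p.round(1),robot.current_contact_force().round(1),robot.current_gripper_width()*93,robot.current_t())
print(proj('top',onboard(B,(35.5,147,37))),proj('top',onboard(B,(73,147,37))))
E
```

```text
[(np.int32(12), array([216.2, 170.6])), (np.int32(12), array([273.9, 193.2]))]
down False [-9.9 69.2 14.7]
grip 13.947660728298976 30.000990629196167 [-1.8  3.3  3.8] 18.2083
slide True [-9.7 69.6 15. ] [-1.4 -1.6  3.9] 13.834868273068217 18.525
[[215.20774634 184.40188909]] [[216.69004984 171.83544902]]
```

```bash
python3 - <<'E'
from bench import robot; from h import *
robot.sleep(.1);print(robot.current_contact_force().round(1))
hit=robot.move_linear(bp(-10,69.5+28,15),speed=30,f_stop=13)
p=inb(robot.current_tcp_pos());print('slide',hit,p.round(1),robot.current_contact_force().round(1),robot.current_gripper_width()*93,robot.current_t())
print(orange(robot.get_image("side")["img"],0))
E
```

```text
[ 0.2 -2.   3.7]
slide False [-11.1  95.5  15. ] [-4.7 -7.2  8.6] 13.75716471692148 19.6917
[([281, 170, 24, 29, 274], [294.7, 183.1])]
```

```bash
python3 - <<'E'
from bench import robot; from h import *
robot.move_linear(bp(-10.5,95,15),speed=20);n=board(B)[0].apply([0,0,1])
f=robot.current_contact_force();print(inb(robot.current_tcp_pos()).round(1),f.round(1),(f@n).round(1))
for z in(18,22,30):
    hit=robot.move_linear(bp(-10.5,95,z),speed=25,f_stop=20)
    f=robot.current_contact_force();print(z,hit,inb(robot.current_tcp_pos()).round(1),f.round(1),(f@n).round(1),robot.current_gripper_width()*93,robot.current_t())
    if hit:break
print(orange(robot.get_image("side")["img"],0))
E
```

```text
[-10.9  94.9  15. ] [-1.8  0.4  3.9] 4.3
18 False [-10.9  94.7  17.6] [ 1.8 -1.3 -1.7] -2.3 13.821013819154194 20.2833
22 False [-11.3  94.7  21.8] [-0.7  0.3 -3.1] -2.5 13.838125081507808 20.5917
30 False [-10.4  95.1  30.3] [-0.4  0.5 -4.4] -3.9 13.706968688122483 21.0583
[([279, 166, 25, 29, 289], [293.2, 179.3])]
```

```bash
cat >> h.py <<'E'
def tt(s=1):
    r=R.from_euler('z',TR[2]).as_matrix(); z=np.array([0,0,-1.]); y=s*r[:,1]
    return R.from_matrix(np.c_[np.cross(y,z),y,z]).as_euler('xyz')
def tp(x,y,z): return R.from_euler('z',TR[2]).apply([x,y,0])+[TR[0],TR[1],z-L] # tray frame, z=true tip height above bench
def inray(p): v=R.from_euler('z',-TR[2]).apply(np.array(p)-[TR[0],TR[1],0]); return v+[0,0,L]
E
python3 - <<'E'
from bench import robot; from h import *
s=1 if abs(robot.current_qpos()[5])<1.5 else -1
robot.move_linear(bp(-10.5,95,110),speed=120)
robot.move_ptp(tp(-10,0,150),tt(s))
robot.sleep(.1);print(robot.current_contact_force().round(1),robot.current_gripper_width()*93,inray(robot.current_tcp_pos()).round(1),robot.current_t())
print(robot.move_linear(tp(-10,0,58),speed=110,f_stop=10))
robot.sleep(.2)
hit=robot.move_linear(tp(-10,0,26),speed=16,f_stop=2.5)
print(hit,inray(robot.current_tcp_pos()).round(1),robot.current_contact_force().round(1),robot.current_t())
for c in('side','top'):print(orange(robot.get_image(c)["img"],0))
for c in('side','top'):print(proj(c,R.from_euler('z',TR[2]).apply([0,0,0])+[TR[0],TR[1],27]))
E
```

```text
[ 0.3 -0.2 -3.5] 13.654359205866108 [ -9.8   1.  150. ] 23.875
False
True [-9.9 -0.  36.7] [ 1.2 -0.1  5.2] 26.3333
[([312, 315, 8, 20, 59], [316.2, 323.8]), ([265, 338, 5, 24, 68], [266.5, 351.0]), ([266, 356, 59, 21, 138], [308.6, 371.1])]
[([376, 233, 16, 6, 70], [384.3, 235.7]), ([532, 288, 28, 60, 540], [546.0, 312.3])]
[[292.68760761 341.84913762]]
[[397.39155904 223.27584715]]
```

The contact height (36.7 mm, expected 36.5) shows the plate on the tray floor. Now release and push the tray.

```bash
python3 - <<'E'
from bench import robot; from h import *
s=1 if abs(robot.current_qpos()[5])<1.5 else -1
robot.move_linear(tp(-10,0,37),speed=10)
print(robot.current_contact_force().round(1))
robot.move_gripper(.45); robot.sleep(.1)
print(robot.move_linear(tp(-10,0,110),speed=120,f_stop=8))
robot.move_gripper(0)
robot.move_ptp(tp(-125,0,110),tt(s))
i=robot.get_image("side")["img"]; print(orange(i,0),orange(robot.get_image("top")["img"],0))
print(robot.move_linear(tp(-125,0,38),speed=120,f_stop=8))
hit=robot.move_linear(tp(15,0,38),speed=40,f_stop=11)
print(hit,inray(robot.current_tcp_pos()).round(1),robot.current_contact_force().round(1),robot.current_t())
E
```

```text
[-0.2 -0.4 -1.9]
False
[([238, 45, 25, 11, 233], [251.6, 49.7]), ([265, 315, 60, 62, 1866], [294.3, 346.4]), ([273, 336, 23, 5, 89], [283.7, 338.4])] [([375, 207, 45, 36, 788], [395.6, 224.2]), ([533, 288, 27, 60, 536], [546.0, 312.4])]
False
True [-4.1  0.2 37.5] [-0.6  0.2 -0.2] 35.1833
```

```bash
python3 - <<'E'
from bench import robot; from h import *
s=1 if abs(robot.current_qpos()[5])<1.5 else -1
hit=robot.move_linear(tp(15,0,38),speed=15,f_stop=22)
print(hit,inray(robot.current_tcp_pos()).round(1),robot.current_contact_force().round(1),robot.current_t())
robot.sleep(.3);p=inray(robot.current_tcp_pos());print(p,robot.current_contact_force().round(1))
robot.move_linear(tp(p[0]-25,0,38),speed=100)
robot.move_linear(tp(p[0]-40,0,160),speed=150)
robot.sleep(.2)
t=robot.get_image("top")["img"];i=robot.get_image("side")["img"]
print(orange(t,0),orange(i,0))
r=R.from_euler('z',TR[2])
for d in(85,95,98): print(d,proj('top',r.apply([d,0,0])+[TR[0],TR[1],27]))
# tray grey extents along its axis in the top picture, and runner/buffers beyond it
for k in range(60,220,6):
    u=proj('top',r.apply([k,60,0])+[TR[0],TR[1],51])[0].round().astype(int); print(k,t[u[1],u[0]].tolist(),end=' ')
print(robot.current_t())
E
```

```text
True [-4.6  0.7 36.4] [-0.   0.4  0.1] 35.8333
[-5.02256124  0.85120141 36.07867647] [-0.   0.3  1.3]
[([379, 177, 44, 36, 765], [398.4, 194.4]), ([532, 288, 28, 60, 539], [546.0, 312.3])] [([314, 313, 68, 62, 1876], [346.0, 345.0]), ([326, 335, 22, 5, 89], [336.3, 336.8])]
85 [[400.00715319 196.13790296]]
95 [[400.31260787 192.9686758 ]]
98 [[400.40415211 192.01886394]]
60 [94, 137, 211] 66 [126, 140, 169] 72 [118, 131, 159] 78 [81, 127, 211] 84 [0, 123, 237] 90 [0, 121, 238] 96 [0, 122, 238] 102 [0, 122, 237] 108 [0, 122, 238] 114 [0, 122, 238] 120 [0, 121, 237] 126 [0, 123, 238] 132 [0, 121, 238] 138 [89, 121, 187] 144 [112, 121, 128] 150 [113, 122, 130] 156 [112, 122, 129] 162 [113, 122, 130] 168 [114, 123, 131] 174 [86, 95, 106] 180 [80, 89, 99] 186 [76, 87, 94] 192 [62, 89, 113] 198 [93, 140, 177] 204 [110, 167, 211] 210 [103, 160, 201] 216 [105, 162, 205] 37.8
```

```bash
python3 -c "
from bench import robot
print(robot.current_contact_force().round(1),robot.hand_in())"
```

```text
the job is handed in; nothing more can be done
[-0.6 -0.   0.5] None
```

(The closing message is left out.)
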